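# Sort left-hand and right-hand drawer brackets

### The arm

A 6-joint arm with a two-finger parallel gripper is mounted at the origin on the work surface. World frame = base frame: x ahead of the robot, y to its left, z up, the work surface at z = 0. Lengths are in m, angles in degrees, forces in N, time in s.
With the tool pointing down it reaches from about 0.25 to 0.775 m from the base axis. Payload 4 kg.
Tool frame: the origin (TCP) lies midway between the tips of the shut fingers; the grasp point (between the pads) lies arm.pinch_z behind it (arm.pinch_z is the distance from the TCP to the grasp point, in m); y points along the fingers, x is the direction in which the jaws open and shut, and the axes are right-handed (so a half turn about y gives the same grasp; the last joint's range is limited). The gripper opens to 85 mm and grips with 20 to 120 N. Pads are 22 mm wide; open, the fingers measure 114 mm over their backs; the gripper's body (76 mm by 85 mm) begins 54 mm behind the grasp point. The pads swing forward as they close: fully open they stand 13 mm farther back than shut.
Start: joints at [-74.204, 4.996, 78.535, -0, 96.463, -5.907], TCP at [0.203, -0.511, 0.231] pointing down, gripper open.
Joint ranges: [-177.83, 177.83], [-43.37, 116.18], [15.69, 146.23], [-61.86, 241.86], [9.47, 152.12], [-147.06, 147.06]. Speed limits (degrees/s): [159.86, 159.86, 180, 180, 180, 180].

### API

Orientations are given as [roll, pitch, yaw] about the fixed x, y, z axes, in that order (R = Rz(yaw) Ry(pitch) Rx(roll)).
In Python, from plant import arm gives the robot as it stands.
- The arm moves only by the tool send_rows, never from a script. Its argument "increments" is a list of rows, each a list of 4 numbers: the shift along the tool's x, y, z in mm, then the turn about the tool's y in degrees. In form: [[x, y, z, turn], ...]. A call has 1 to 8 rows; each row shifts and turns the commanded pose from where the row before left it, along the tool's axes as they then stand; what a row does not reach is not made up. A row lasts 1/12 s, in which the tool goes at most 41.7 mm and 7.16 degrees, less where a joint would pass 70% of its speed; a pose out of reach is approached as far as the arm can. A call with a gripper value outside its range is refused whole. "gripper" is the closure, from -1 (fully open) to 1 (shut), so that 0 is half open, set as the call begins (left out, the last holds). The fingers move at their own pace and stop on an object; "squeeze" is the grip in N (left out, the last holds). Time passes only in rows, so rows that do not move let the fingers close. It gives the time, the measured TCP pose, the force and the opening at its end, in the units of the state.
- arm.get_obs(): the state, without advancing time (a new reading comes with each control period).
- arm.get_image(name): name is "scene" or "top" or "wrist"; returns a dict with "pixels" (480x640x3 uint8, blue, green, red), "mtx" (3x3 intrinsics, pixels), "cam_to_world" (4x4, takes a point from camera to world coordinates). Camera axes: x right, y down, z forward; pixel columns grow to the right and rows downward; lengths in m; the calibration is good to about 2 mm. A picture is of the moment at which its call begins. There is no depth.
- arm.finish_job(): hands the job in, once; it reports no verdict.
The state is a dict: "time": time; "joints": joint angles; "qvel": joint speeds; "joint_efforts": joint torques, N m; "position": TCP position; "eef_rot": TCP orientation; "ft_force": force on the tool from outside, world axes, zero at the start; "wrist_torque": the same for the moment, N m; "width": finger opening in m.
Only numpy, scipy, OpenCV 4.12 (cv2) and the standard library are available. Lean on these libraries where they do the work, as an engineer would, in place of code of your own. Each camera call takes 0.05 s, during which the arm holds its last target. There are 200 camera calls.

### The job

The drawer brackets on the workbench are mixed up: put the two left-hand and the two right-hand ones into their own bins, each bin being marked by the sample bracket screwed to its board. Stand every bracket flat on its foot on the bin's floor, and do not shift or tip the glue bottle, the screw jar, the sanding block or the tape measure among them.

Things in the scene. Friction and masses are not known exactly. Their poses are not given: they have to be found in the camera images.
- bin_left: Fixed wooden bin for left-hand brackets: outside 180 (x) x 120 (y), inside 170 x 110 mm; rim 51, inner floor 11 mm above the bench. Its 6 mm base board runs out 60 mm beyond its +x end (away from the robot). Origin: on the bench under the box's centre, z up, yaw within 15 degrees of the bench's. The bins look alike but for the sample on the board; either may be at the left.
- bin_right: Fixed wooden bin for right-hand brackets: outside 180 (x) x 120 (y), inside 170 x 110 mm; rim 51, inner floor 11 mm above the bench. Its 6 mm base board runs out 60 mm beyond its +x end (away from the robot). Origin: on the bench under the box's centre, z up, yaw within 15 degrees of the bench's. The bins look alike but for the sample on the board; either may be at the left.
- sample_left (a point): Sample left-hand bracket screwed to the base board of the left-hand bin, the bin's only marker: same shape and size as the loose ones. This point is the centre of its underside, 6 mm above the bench, at x = 120 mm from the bin's origin; its tab end points to the bin's +y, its flange is on the side of the bin's -x. Stays fixed.
- sample_right (a point): Sample right-hand bracket screwed to the base board of the right-hand bin, the bin's only marker: same shape and size as the loose ones. This point is the centre of its underside, 6 mm above the bench, at x = 120 mm from the bin's origin; its tab end points to the bin's +y, its flange is on the side of the bin's +x. Stays fixed.
- left_a: Loose left-hand bracket, cast aluminium, 0.1 kg, standing. Origin: centre of its foot's underside, z up. Foot 64 (x) x 38 (y) x 6 mm. Upright flange 9 mm thick, 64 long, top at 50 mm, along the +y edge, mid-plane at y = +14.5 mm (pinch it from above). Tab 6 mm thick, top at 28 mm, closes the +x end beside it. Seen from above, tab end pointing away from you, the flange is on your left.
- left_b: Loose left-hand bracket, cast aluminium, 0.1 kg, standing. Origin: centre of its foot's underside, z up. Foot 64 (x) x 38 (y) x 6 mm. Upright flange 9 mm thick, 64 long, top at 50 mm, along the +y edge, mid-plane at y = +14.5 mm (pinch it from above). Tab 6 mm thick, top at 28 mm, closes the +x end beside it. Seen from above, tab end pointing away from you, the flange is on your left.
- right_a: Loose right-hand bracket, cast aluminium, 0.1 kg, standing. Origin: centre of its foot's underside, z up. Foot 64 (x) x 38 (y) x 6 mm. Upright flange 9 mm thick, 64 long, top at 50 mm, along the -y edge, mid-plane at y = -14.5 mm (pinch it from above). Tab 6 mm thick, top at 28 mm, closes the +x end beside it. Seen from above, tab end pointing away from you, the flange is on your right.
- right_b: Loose right-hand bracket, cast aluminium, 0.1 kg, standing. Origin: centre of its foot's underside, z up. Foot 64 (x) x 38 (y) x 6 mm. Upright flange 9 mm thick, 64 long, top at 50 mm, along the -y edge, mid-plane at y = -14.5 mm (pinch it from above). Tab 6 mm thick, top at 28 mm, closes the +x end beside it. Seen from above, tab end pointing away from you, the flange is on your right.
- glue: Bystander: a white glue bottle, upright, 50 mm diameter, 160 mm tall. Origin: centre of its underside.
- screw_jar: Bystander: a squat amber jar with a steel lid, 60 mm diameter, 65 mm tall. Origin: centre of its underside.
- sanding_block: Bystander: a cork sanding block, 66 (x) by 40 (y) by 25 mm high. Origin: centre of its underside.
- tape: Bystander: a black tape measure standing on its edge, 58 (x) by 40 (y) by 50 mm high, with a small steel hook 9 mm out at its +x end. Origin: centre of its underside.
Mind the look-alikes: they are no part of the job. Leave any pink or yellow look-alike of the left_b alone.

How it is judged (in metres and radians):
At the end, for the whole second after the job is handed in: Each bracket stands in the bin of its own hand: inside the walls, foot on the inner floor (within 4 mm), upright within 0.12 rad, released and at rest. The four bystanders never moved over 20 mm or tipped over 0.3 rad (x of left_a in the frame of bin_left between -0.085 and 0.085 m and y of left_a in the frame of bin_left between -0.055 and 0.055 m and z of left_a in the frame of bin_left between 0.007 and 0.017 m and angle between each of left_a, left_b, right_a, right_b's own z axis and vertical below 0.12 rad and linear speed of each of left_a, left_b, right_a, right_b below 0.02 m/s and x of left_b in the frame of bin_left between -0.085 and 0.085 m and y of left_b in the frame of bin_left between -0.055 and 0.055 m and z of left_b in the frame of bin_left between 0.007 and 0.017 m and x of right_a in the frame of bin_right between -0.085 and 0.085 m and y of right_a in the frame of bin_right between -0.055 and 0.055 m and z of right_a in the frame of bin_right between 0.007 and 0.017 m and x of right_b in the frame of bin_right between -0.085 and 0.085 m and y of right_b in the frame of bin_right between -0.055 and 0.055 m and z of right_b in the frame of bin_right between 0.007 and 0.017 m); the robot touches nothing.
It fails at once if the glue bottle is shifted by more than 20 mm or tipped (distance of glue from where it was at the start of the episode above 0.02 m or angle between glue's own z axis and vertical above 0.3 rad).
It fails at once if the screw jar is shifted by more than 20 mm or tipped (distance of screw_jar from where it was at the start of the episode above 0.02 m or angle between screw_jar's own z axis and vertical above 0.3 rad).
It fails at once if the sanding block is shifted by more than 20 mm or tipped (distance of sanding_block from where it was at the start of the episode above 0.02 m or angle between sanding_block's own z axis and vertical above 0.3 rad).
It fails at once if the tape measure is shifted by more than 20 mm or tipped (distance of tape from where it was at the start of the episode above 0.02 m or angle between tape's own z axis and vertical above 0.3 rad).
It also fails if it takes over 72 s, if anything falls off the work surface, if the arm or the gripper's body presses on something with over 40 N, if the wrist force passes 120 N, or if a joint passes its speed limit or range.

## Working session

There is one attempt and no reset: what is moved stays moved. The work goes in short steps, Python scripts to look and compute and a tool call to move; the robot and the scene stay as the last step left them, time stands still between calls to the robot, and variables do not carry over. Pictures are saved under pics/ and viewed, about 8 in all and at most 12, crops included, and the job is handed in when it is done.

Besides the shell and the picture viewer there is one more tool, called after "Request:" as a command line: name --pt "numbers of a row" for each row, then --argument value for the rest. send_rows: Moves the arm, as the interface text tells. Its arguments: {"type":"object","properties":{"increments":{"type":"array"},"gripper":{"type":"number"},"squeeze":{"type":"number"}},"required":["increments"]}

```bash
ls; mkdir -p pics; python3 - <<'E'
from plant import arm
import cv2
print(arm.get_obs(), arm.pinch_z)
for n in("top","scene"):
    d=arm.get_image(n); cv2.imwrite(f"pics/{n}0.png",d["pixels"]); print(n,d["mtx"].tolist(),d["cam_to_world"].round(4).tolist())
E
```

```text
pics
{'time': 0.0, 'joints': array([-7.42034470e+01,  5.04124631e+00,  7.86260110e+01, -1.30833978e-03,
        9.64621161e+01, -5.90456747e+00]), 'qvel': array([-0.02749712, -0.00711549,  0.00784119,  0.05041227, -0.07591829,
        0.05430109]), 'joint_efforts': array([-1.42223238e-03, -3.51870310e+01, -3.13273501e+01, -5.71063865e-04,
        1.09336636e-02, -7.33597886e-06]), 'position': array([ 0.20324646, -0.51053154,  0.23010752]), 'eef_rot': array([-89.98798456,   0.12882077, -68.29901179]), 'ft_force': array([-0.13847798,  0.79128562, -0.45663262]), 'wrist_torque': array([ 0.04951067, -0.01517449,  0.00582119]), 'width': 0.08538232865505949} 0.0187
top [[455.1724499473497, 0.0, 314.8640344027662], [0.0, 455.1724499473497, 233.65061305044634], [0.0, 0.0, 1.0]] [[-0.0143, -0.9958, 0.0899, 0.4295], [-0.9999, 0.014, -0.004, -0.0134], [0.0027, -0.09, -0.9959, 1.0271], [0.0, 0.0, 0.0, 1.0]]
scene [[556.011379394099, 0.0, 319.1279182965267], [0.0, 556.011379394099, 232.117049764215], [0.0, 0.0, 1.0]] [[-0.3831, 0.6513, -0.655, 1.2176], [0.9236, 0.2805, -0.2613, 0.2656], [0.0136, -0.7051, -0.709, 0.8085], [0.0, 0.0, 0.0, 1.0]]
```

View pics/top0.png

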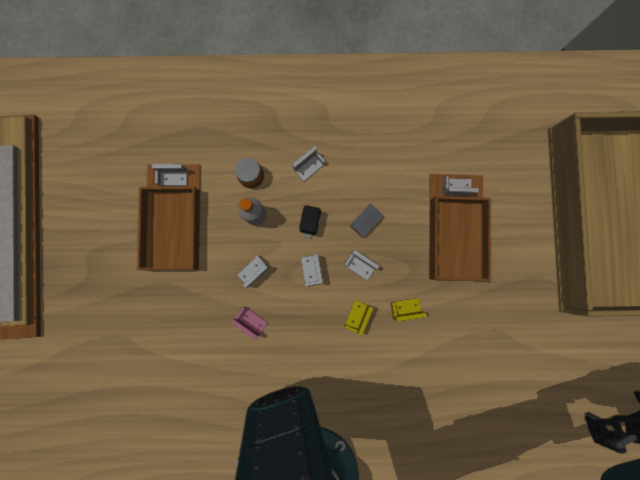

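View pics/scene0.png

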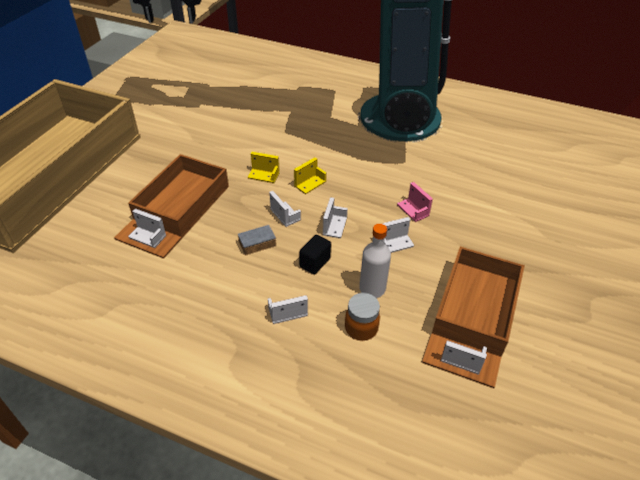

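```bash
python3 - <<'E'
import cv2,numpy as np
a=cv2.imread("pics/top0.png")
T=[]
for u,v in [(171,175),(460,186),(310,163),(253,271),(312,270),(362,264)]:
    c=cv2.resize(a[v-24:v+24,u-24:u+24],(264,264),interpolation=cv2.INTER_CUBIC)
    for k in range(0,48,8): cv2.putText(c,str(u-24+k),(int(k*5.5),10),0,.35,(0,0,255)); cv2.putText(c,str(v-24+k),(0,int(k*5.5)+4),0,.35,(0,0,255))
    T.append(c)
cv2.imwrite("pics/crop1.png",np.vstack([np.hstack(T[:3]),np.hstack(T[3:])]))
E
```

```text
(no output)
```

View pics/crop1.png

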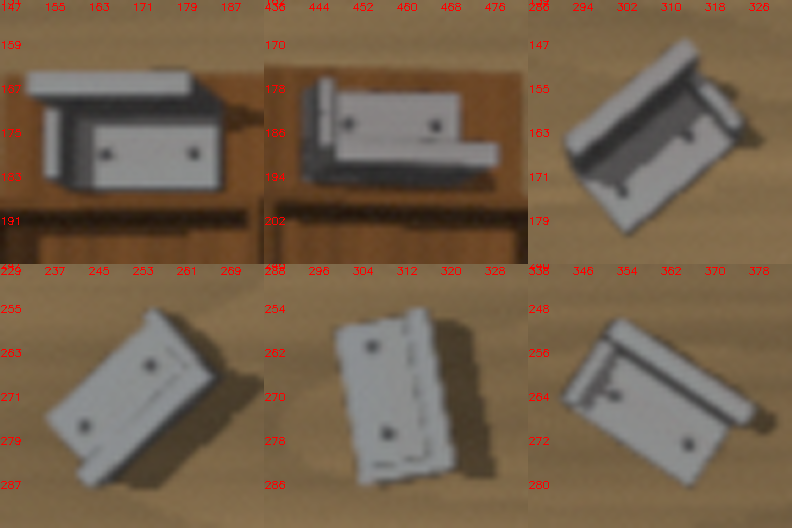

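```bash
cat >h.py <<'E'
import cv2,numpy as np
from plant import arm
def ray(d,uv,z):
    K,T=d["mtx"],d["cam_to_world"]
    uv=np.atleast_2d(np.array(uv,float))
    r=np.c_[uv,np.ones(len(uv))]@np.linalg.inv(K).T@T[:3,:3].T
    o=T[:3,3]; return o+r*((z-o[2])/r[:,2])[:,None]
E
python3 - <<'E'
from h import *
d=arm.get_image("top"); a=d["pixels"]; s=cv2.imread("pics/scene0.png")
f=lambda l,z:print(l,(ray(d,P,z)*1000).round().astype(int)[:,:2].tolist())
P=[(138,188),(138,270)];f("binR rim left",.051)
P=[(490,198),(490,281)];f("binL rim right",.051)
P=[(167,167),(168,174)];f("sampR fl, foot",.05)
P=[(302,156),(255,276),(318,269),(365,257)];f("flange mids ABCD",.05)
P=[(250,170),(247,204),(310,215),(367,221)];f("jar glue tape block",.06)
w=arm.get_image("wrist"); o=arm.get_obs()
from scipy.spatial.transform import Rotation as R
Rt=R.from_euler("xyz",o["eef_rot"],degrees=True).as_matrix()
print("wrist in tool",(Rt.T@w["cam_to_world"][:3,:3]).round(3).tolist(),(Rt.T@(w["cam_to_world"][:3,3]-o["position"])).round(4), w["mtx"][0])
T=[cv2.resize(s[v-28:v+28,u-28:u+28],(264,264),interpolation=cv2.INTER_CUBIC) for u,v in [(397,237),(335,218),(285,208)]]
def b(x,y):return cv2.resize(a[y:y+132,x:x+132],(396,396),interpolation=cv2.INTER_CUBIC)[:336]
cv2.imwrite("pics/crop2.png",np.vstack([np.hstack(T),np.hstack([b(112,160),b(400,170)])[:, :792]]))
E
```

```text
binR rim left [[622, 365], [445, 361]]
binL rim right [[590, -399], [411, -390]]
sampR fl, foot [[668, 303], [653, 301]]
flange mids ABCD [[689, 8], [429, 112], [442, -23], [466, -124]]
jar glue tape block [[657, 121], [583, 127], [557, -7], [542, -129]]
wrist in tool [[1.0, -0.001, -0.001], [0.0, -0.322, 0.947], [-0.001, -0.947, -0.322]] [ 1.000e-04 -1.432e-01  8.270e-02] [408.83273852   0.         316.21001431]
```

View pics/crop2.png

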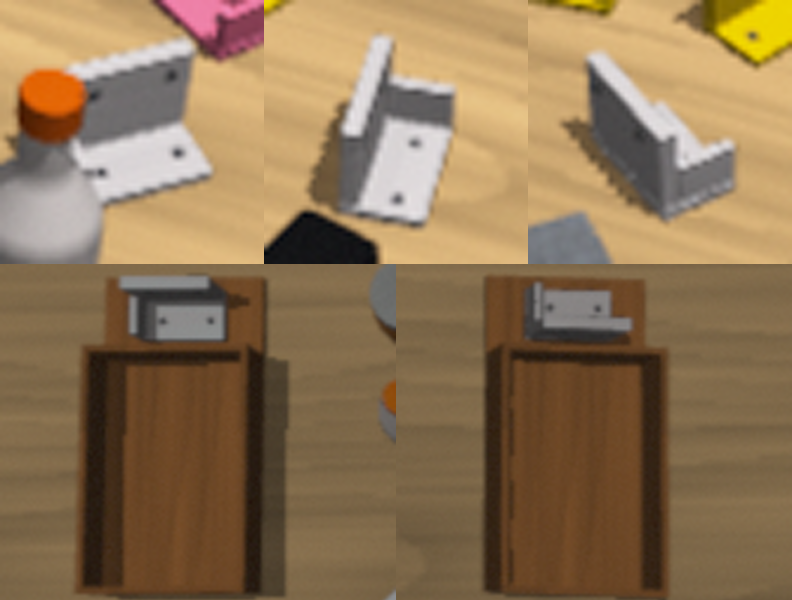

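Request:
send_rows --pt "0 0 0 -7" --pt "0 0 0 -7" --pt "0 0 0 -7" --pt "0 0 0 -7" --pt "0 0 0 -7" --pt "0 6 36 0" --pt "1 6 36 0" --pt "1 6 36 0" --gripper 0 --squeeze 50

```text
time: 0.87
position: [0.2645, -0.421, 0.2127]
eef_rot: [-90.0, 0.0, -33.4]
ft_force: [0.5, -0.0, 0.1]
width: 0.0424
```

Request:
send_rows --pt "1 6 36 0" --pt "1 6 36 0" --pt "1 6 36 0" --pt "1 6 36 0" --pt "1 6 36 0" --pt "1 6 36 0" --pt "1 6 36 0" --pt "1 6 36 0"

```text
time: 1.53
position: [0.4297, -0.1838, 0.165]
eef_rot: [-90.0, -0.0, -33.3]
ft_force: [0.2, 0.5, -0.1]
width: 0.0428
```

Request:
send_rows --pt "1 6 36 0" --pt "0 6 36 0" --pt "0 0 0 0" --pt "0 0 0 0"

```text
time: 1.87
position: [0.4697, -0.1242, 0.1525]
eef_rot: [-90.0, 0.1, -33.1]
ft_force: [0.0, 0.7, 0.9]
width: 0.0426
```

```bash
python3 - <<'E'
from h import *
o=arm.get_obs(); print(o["time"],o["position"],o["eef_rot"],o["width"])
w=arm.get_image("wrist"); a=w["pixels"]; cv2.imwrite("pics/w1.png",a)
T=w["cam_to_world"]
def proj(p): 
    q=w["mtx"]@(T[:3,:3].T@(np.array(p)-T[:3,3])); return (q[:2]/q[2]).round()
print(proj([.466,-.124,.05]))
E
```

```text
1.8667 [ 0.46967194 -0.12417777  0.15249343] [-90.03929912   0.09476432 -33.05987614] 0.042585421811839
[312. 236.]
```

View pics/w1.png

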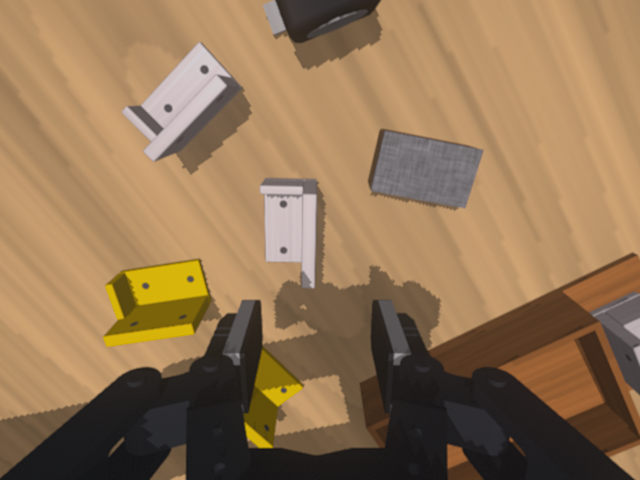

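```bash
cat >>h.py <<'E'
from scipy.spatial.transform import Rotation as R
def fl(d,p,q,z=.05):
    P=ray(d,[p,q],z); v=P[1]-P[0]
    m=P.mean(0); print("mid",m.round(4),"len",np.linalg.norm(v).round(4),"tool yaw",(np.degrees(np.arctan2(v[1],v[0]))+90).round(1)); return m
def go(x,y,z,yaw):
    o=arm.get_obs(); c=o["position"]; r=np.radians(yaw)
    e=np.array([x,y,z])-c; X=np.array([np.cos(r),np.sin(r),0]); Z=np.array([-np.sin(r),np.cos(r),0])
    print("at",c.round(3),o["eef_rot"].round(1),"turn",round(-(yaw-o["eef_rot"][2]),1),"then mm",(np.array([X@e,-e[2],Z@e])*1000).round(1))
E
python3 - <<'E'
from h import *
w=arm.get_image("wrist")
m=fl(w,(308,287),(310,180)); fl(w,(228,83),(149,155))
go(m[0],m[1],.018,-33)
E
```

```text
mid [ 0.4644 -0.1242  0.05  ] len 0.0719 tool yaw 145.4
mid [ 0.4448 -0.0262  0.05  ] len 0.0642 tool yaw -84.4
at [ 0.469 -0.126  0.153] [-90.    0.  -33.3] turn -0.3 then mm [ -5.1 135.2  -0.9]
```

Request:
send_rows --pt "-5 10 -5 1.3" --pt "0 30 0 0" --pt "0 30 0 0" --pt "0 30 0 0" --pt "0 20 0 0" --pt "0 15 0 0" --pt "0 0 0 0" --pt "0 0 0 0"

```text
time: 2.63
position: [0.4617, -0.1284, 0.018]
eef_rot: [-90.0, 0.1, -34.7]
ft_force: [0.2, 0.2, 0.5]
width: 0.0431
```

Request:
send_rows --pt "0 0 0 0" --pt "0 0 0 0" --pt "0 0 0 0" --pt "0 0 0 0" --pt "0 0 0 0" --gripper 1

```text
time: 3.05
position: [0.4637, -0.1281, 0.0201]
eef_rot: [-90.0, -0.2, -34.6]
ft_force: [-0.1, -0.1, 5.4]
width: 0.0083
```

Request:
send_rows --pt "0 -20 0 0" --pt "0 -40 0 0" --pt "0 -40 0 0" --pt "0 -40 0 0" --pt "0 -40 0 0" --pt "0 -40 0 0" --pt "0 0 0 0" --pt "0 0 0 0"

```text
time: 3.72
position: [0.464, -0.1277, 0.2416]
eef_rot: [-89.9, -0.4, -34.6]
ft_force: [0.1, -0.3, -1.6]
width: 0.0082
```

```bash
cat >>h.py <<'E'
BIN={"L":(.501,-.336,-2.5),"R":(.533,.301,-.5)}
def slot(b,lx,ly,z,yaw):
    x,y,t=BIN[b]; r=np.radians(t); go(x+lx*np.cos(r)-ly*np.sin(r), y+lx*np.sin(r)+ly*np.cos(r), z, yaw)
E
python3 - <<'E'
from h import *
o=arm.get_obs(); print(o["time"],o["width"])
slot("R",.040,-.0145,.23,-90.5)
E
```

```text
3.7167 0.00816331879435449
at [ 0.464 -0.128  0.242] [-89.9  -0.4 -34.6] turn 55.9 then mm [-414.7   11.6  105.3]
```

Request:
send_rows --pt "0 0 0 7" --pt "0 0 0 7" --pt "0 0 0 7" --pt "0 0 0 7" --pt "0 0 0 7" --pt "0 0 0 7" --pt "0 0 0 7" --pt "0 0 0 7"

```text
time: 4.38
position: [0.4615, -0.1267, 0.2352]
eef_rot: [-90.3, 0.1, -90.9]
ft_force: [0.3, 0.5, -2.3]
width: 0.0082
```

Request:
send_rows --pt "-20 0 4 0" --pt "-35 0 9 0" --pt "-35 0 9 0" --pt "-35 0 9 0" --pt "-35 0 9 0" --pt "-35 0 9 0" --pt "-35 0 9 0" --pt "-35 0 9 0"

```text
time: 5.05
position: [0.5312, 0.1387, 0.2352]
eef_rot: [-90.3, -0.1, -90.6]
ft_force: [0.7, -0.1, -1.3]
width: 0.0081
```

Request:
send_rows --pt "-35 0 9 0" --pt "-35 0 9 0" --pt "-35 0 9 0" --pt "-30 0 7 0" --pt "-15 0 4 0" --pt "0 0 0 0" --pt "0 0 0 0" --pt "0 0 0 0"

```text
time: 5.72
position: [0.5712, 0.2857, 0.2362]
eef_rot: [-90.2, -0.1, -90.6]
ft_force: [-0.2, -0.3, -0.9]
width: 0.0085
```

```bash
python3 - <<'E'
from h import *
o=arm.get_obs(); print(o["time"],o["width"])
w=arm.get_image("wrist"); cv2.imwrite("pics/w2.png",w["pixels"])
slot("R",.040,-.0145,.031,-90.5)
E
```

```text
5.7167 0.008496815946052616
at [0.571 0.285 0.237] [-90.1  -0.1 -90.7] turn -0.2 then mm [ -0.8 205.9   1.5]
```

View pics/w2.png

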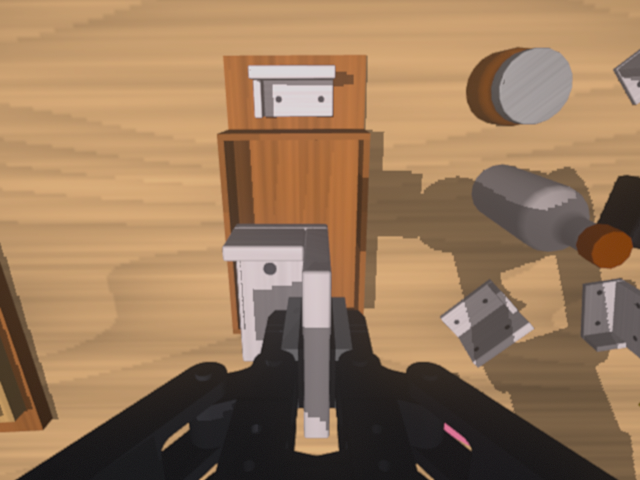

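```bash
python3 - <<'E'
from h import *
w=arm.get_image("wrist")
print(ray(w,[(218,133),(369,132),(234,333)],.051).round(4))
E
```

```text
[[0.6273 0.3613 0.051 ]
 [0.6266 0.2429 0.051 ]
 [0.4468 0.3628 0.051 ]]
```

Request:
send_rows --pt "-1 20 4 0" --pt "0 35 0 0" --pt "0 35 0 0" --pt "0 35 0 0" --pt "0 35 0 0" --pt "0 25 0 0" --pt "0 10 0 0" --pt "0 4 0 0"

```text
time: 6.48
position: [0.5743, 0.2858, 0.0366]
eef_rot: [-90.3, -0.1, -90.7]
ft_force: [0.0, 0.4, -0.8]
width: 0.0078
```

Request:
send_rows --pt "0 3 0 0" --pt "0 2 0 0" --pt "0 0 0 0" --pt "0 0 0 0"

```text
time: 6.82
position: [0.5772, 0.2879, 0.0365]
eef_rot: [-89.8, 0.1, -90.6]
ft_force: [0.3, 0.0, -1.8]
width: 0.0082
```

Request:
send_rows --pt "0 2 0 0" --pt "0 1 0 0" --pt "0 0 0 0" --pt "0 0 0 0"

```text
time: 7.15
position: [0.5759, 0.2875, 0.0313]
eef_rot: [-90.0, -0.0, -90.6]
ft_force: [0.5, -0.4, -1.2]
width: 0.0079
```

Request:
send_rows --pt "0 2 0 0" --pt "0 0 0 0" --pt "0 0 0 0"

```text
time: 7.4
position: [0.5762, 0.2876, 0.0311]
eef_rot: [-89.9, 0.0, -90.6]
ft_force: [-1.9, -1.3, 5.0]
width: 0.0083
```

Request:
send_rows --pt "0 0 0 0" --pt "0 0 0 0" --pt "0 0 0 0" --pt "0 -20 0 0" --pt "0 -40 0 0" --pt "0 -40 0 0" --pt "0 -40 0 0" --pt "0 -40 0 0" --gripper 0.4

```text
time: 8.07
position: [0.5756, 0.2874, 0.2107]
eef_rot: [-90.0, -0.0, -90.6]
ft_force: [-0.0, 1.7, 0.1]
width: 0.0252
```

Request:
send_rows --pt "0 -35 0 -7" --pt "0 0 0 -7" --pt "0 0 0 -7" --pt "0 0 0 -7" --pt "0 0 0 -7" --pt "0 0 0 -7" --pt "0 0 0 -7" --pt "0 0 0 -7" --gripper 0

```text
time: 8.73
position: [0.5759, 0.2875, 0.2438]
eef_rot: [-90.0, 0.0, -34.3]
ft_force: [0.8, 0.2, 0.6]
width: 0.0428
```

Request:
send_rows --pt "0 0 0 -7" --pt "0 0 0 -7" --pt "0 0 0 -7" --pt "0 0 0 -7" --pt "0 0 0 -7" --pt "0 0 0 -7" --pt "0 0 0 -7" --pt "0 0 0 -7"

```text
time: 9.4
position: [0.5759, 0.2875, 0.2438]
eef_rot: [-90.0, 0.0, 21.8]
ft_force: [-1.0, 1.3, 0.9]
width: 0.0428
```

Request:
send_rows --pt "0 0 0 -7" --pt "0 0 0 -7" --pt "0 0 0 -7" --pt "0 0 0 0"

```text
time: 9.73
position: [0.5759, 0.2875, 0.2438]
eef_rot: [-90.0, 0.0, 42.5]
ft_force: [1.1, -0.3, 0.4]
width: 0.0425
```

```bash
python3 - <<'E'
from h import *
go(.429,.112,.16,42)
E
```

```text
at [0.576 0.288 0.244] [-90.    0.   42.5] turn 0.5 then mm [-226.6   83.8  -32.1]
```

Request:
send_rows --pt "-38 0 -5 0.5" --pt "-38 0 -5 0" --pt "-38 10 -5 0" --pt "-38 20 -6 0" --pt "-38 25 -6 0" --pt "-36 29 -5 0" --pt "0 0 0 0" --pt "0 0 0 0"

```text
time: 10.4
position: [0.431, 0.118, 0.1622]
eef_rot: [-89.7, 0.4, 41.6]
ft_force: [0.5, -0.6, 0.4]
width: 0.0426
```

```bash
python3 - <<'E'
from h import *
go(.429,.112,.16,42)
w=arm.get_image("wrist"); cv2.imwrite("pics/w3.png",w["pixels"])
E
```

```text
at [0.431 0.118 0.162] [-89.7   0.4  41.6] turn -0.4 then mm [-5.5  2.2 -3.1]
```

View pics/w3.png

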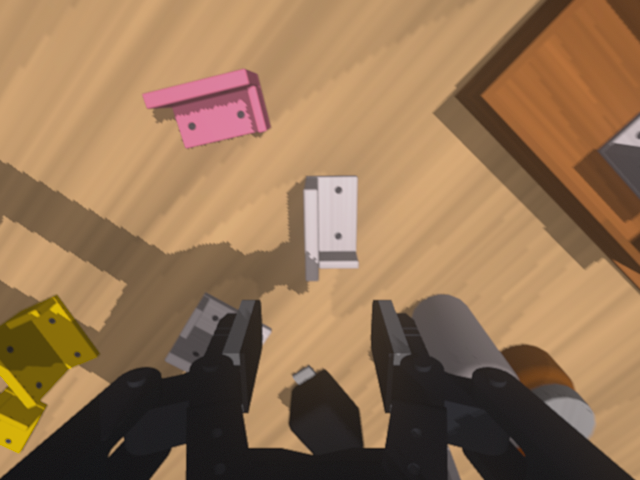

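```bash
python3 - <<'E'
from h import *
w=arm.get_image("wrist")
m=fl(w,(313,280),(311,189)); go(m[0],m[1],.018,42)
E
```

```text
mid [0.4358 0.1124 0.05  ] len 0.0643 tool yaw 222.7
at [0.436 0.12  0.168] [-90.1  -0.2  41.8] turn -0.2 then mm [ -5.1 149.7  -5.1]
```

Request:
send_rows --pt "-5 0 -5 0" --pt "0 0 0 0" --pt "0 0 0 0" --pt "0 0 0 0"

```text
time: 10.83
position: [0.4358, 0.1126, 0.1676]
eef_rot: [-90.1, -0.1, 41.9]
ft_force: [-0.5, -0.3, 0.9]
width: 0.0428
```

```bash
python3 - <<'E'
from h import *
for i in range(3):
    o=arm.get_obs(); print(o["position"].round(4),o["joints"].round(2),o["qvel"].round(2))
    w=arm.get_image("wrist"); print(w["cam_to_world"][:3,3].round(4))
    m=fl(w,(313,280),(311,189))
cv2.imwrite("pics/w4.png",w["pixels"])
a=w["pixels"].astype(int); g=(a.max(2)-a.min(2)<30)&(a.max(2)>130)
for r in (195,225,255,270): print(r,np.flatnonzero(g[r,280:400])[[0,-1]]+280)
E
```

```text
[0.4358 0.1126 0.1676] [  7.27  -6.76  97.38   0.    89.25 -34.64] [ 0.14 -0.03  0.87  0.02  0.04 -0.09]
[0.3799 0.1742 0.3108]
mid [0.4382 0.1056 0.05  ] len 0.0649 tool yaw 222.8
[0.4355 0.1126 0.1672] [  7.27  -6.76  97.43   0.    89.25 -34.64] [ 0.07 -0.    0.75 -0.05  0.03 -0.06]
[0.3796 0.1741 0.3105]
mid [0.4377 0.1057 0.05  ] len 0.0648 tool yaw 222.8
[0.4352 0.1126 0.1669] [  7.27  -6.77  97.46   0.    89.25 -34.65] [-0.02 -0.19  0.64 -0.05 -0.05  0.04]
[0.3794 0.1741 0.3102]
mid [0.4373 0.1057 0.05  ] len 0.0647 tool yaw 222.9
195 [302 354]
225 [303 353]
255 [305 339]Traceback (most recent call last):
  File "<stdin>", line 8, in <module>
IndexError: index 0 is out of bounds for axis 0 with size 0
```

```bash
python3 - <<'E'
from h import *
w=arm.get_image("wrist"); a=w["pixels"].astype(int); g=(a.max(2)-a.min(2)<30)&(a.max(2)>110)
for r in range(185,285,15): print(r,np.flatnonzero(g[r,280:330])[[0,-1]]+280 if g[r,280:330].any() else None, a[r,298:324:2,1])
print(a[165:300:3,311,1])
o=arm.get_obs();print(o["position"].round(4))
E
```

```text
185 [303 329] [106 105 115 193 206 209 210 209 209 181 204 209 206]
200 [303 329] [104 103 102 182 206 207 209 208 205 185 203 205 204]
215 [303 329] [101 101 100 179 204 206 207 206 204 172 198 204 201]
230 [303 329] [100 101 102 167 202 204 205 205 203 174 196 202 198]
245 [304 317] [101 101 100 147 199 201 203 203 201 168  93  97  99]
260 [305 316] [100  98 117 118 124 125 125 127 129 116 160 167 166]
275 None [ 99  98 124 164 165 166 167 168 168 169 168 166 165]
[105 101 101  99 199 211 211 211 210 209 209 209 208 208 209 207 207 208
 206 206 205 205 204 205 204 204 203 203 202 202 204 151 125 126 131 166
 166 168 169 167 165 166 167 166 166]
[0.4348 0.1125 0.1665]
```

```bash
python3 - <<'E'
from h import *
w=arm.get_image("wrist")
m=fl(w,(311,270),(309.5,177)); go(m[0],m[1],.018,42.5)
E
```

```text
mid [0.4307 0.1106 0.05  ] len 0.0648 tool yaw 222.5
at [0.435 0.112 0.166] [-90.    0.   41.9] turn -0.6 then mm [ -4.1 148.4   1.4]
```

Request:
send_rows --pt "-4 12 1 -0.6" --pt "0 30 0 0" --pt "0 30 0 0" --pt "0 30 0 0" --pt "0 25 0 0" --pt "0 16 0 0" --pt "0 0 0 0" --pt "0 0 0 0"

```text
time: 11.75
position: [0.4302, 0.1103, 0.0227]
eef_rot: [-89.9, 0.1, 42.5]
ft_force: [-0.1, 0.1, -0.4]
width: 0.0429
```

Request:
send_rows --pt "0 0 0 0" --pt "0 0 0 0" --pt "0 0 0 0" --pt "0 0 0 0" --pt "0 0 0 0" --pt "0 0 0 0" --gripper 1

```text
time: 12.25
position: [0.4325, 0.1105, 0.0253]
eef_rot: [-90.1, -0.2, 42.5]
ft_force: [0.1, 0.0, 5.6]
width: 0.0079
```

Request:
send_rows --pt "0 -20 0 0" --pt "0 -40 0 0" --pt "0 -40 0 0" --pt "0 -40 0 0" --pt "0 -40 0 0" --pt "0 -40 0 0" --pt "0 0 0 0" --pt "0 0 0 0"

```text
time: 12.92
position: [0.4322, 0.1105, 0.2466]
eef_rot: [-90.2, -0.3, 42.5]
ft_force: [-1.1, 0.2, -1.7]
width: 0.008
```

Request:
send_rows --pt "0 0 0 -7" --pt "0 0 0 -7" --pt "0 0 0 -7" --pt "0 0 0 -7" --pt "0 0 0 -7" --pt "0 0 0 -7" --pt "0 0 0 -5" --pt "0 0 0 0"

```text
time: 13.58
position: [0.4298, 0.1102, 0.2407]
eef_rot: [-89.7, 0.0, 89.6]
ft_force: [-0.5, -1.0, -1.3]
width: 0.0077
```

```bash
sed -i 's/.533,.301,-.5/.536,.302,-.5/' h.py; python3 - <<'E'
from h import *
o=arm.get_obs(); print(o["time"],o["width"])
slot("R",-.040,.0145,.23,89.5)
E
```

```text
13.5833 0.007731437870761841
at [0.43  0.11  0.241] [-89.7   0.   89.6] turn 0.1 then mm [207.2  10.7 -64.6]
```

Request:
send_rows --pt "20 0 -6 0" --pt "35 0 -11 0" --pt "35 0 -11 0" --pt "35 0 -11 0" --pt "35 0 -11 0" --pt "30 0 -10 0" --pt "17 0 -5 0" --pt "0 0 0 0"

```text
time: 14.25
position: [0.4972, 0.3199, 0.2399]
eef_rot: [-89.7, 0.0, 89.6]
ft_force: [0.5, -0.3, -1.3]
width: 0.0081
```

Request:
send_rows --pt "0 0 0 0" --pt "0 0 0 0" --pt "0 0 0 0"

```text
time: 14.5
position: [0.4974, 0.3157, 0.2429]
eef_rot: [-89.9, 0.1, 89.4]
ft_force: [0.0, 0.1, -0.7]
width: 0.0079
```

```bash
python3 - <<'E'
from h import *
slot("R",-.040,.0145,.037,89.5)
w=arm.get_image("wrist"); cv2.imwrite("pics/w5.png",w["pixels"])
E
```

```text
at [0.497 0.316 0.243] [-89.9   0.1  89.4] turn -0.1 then mm [  1.2 205.9   1.3]
```

View pics/w5.png

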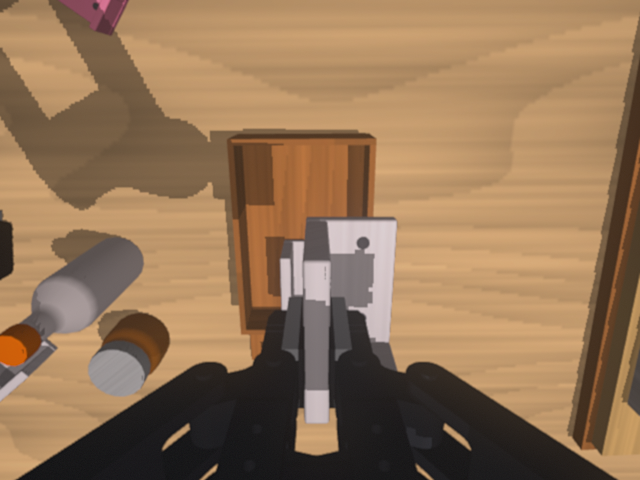

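Request:
send_rows --pt "-14 0 1 0" --pt "-14 10 0 0" --pt "0 35 0 0" --pt "0 35 0 0" --pt "0 35 0 0" --pt "0 35 0 0" --pt "0 25 0 0" --pt "0 12 0 0"

```text
time: 15.22
position: [0.4938, 0.2859, 0.0521]
eef_rot: [-89.6, 0.2, 89.4]
ft_force: [-0.4, 0.2, -1.0]
width: 0.0083
```

Request:
send_rows --pt "0 5 0 0" --pt "0 3 0 0" --pt "0 0 0 0" --pt "0 0 0 0" --pt "0 0 0 0"

```text
time: 15.63
position: [0.4979, 0.2894, 0.0507]
eef_rot: [-90.2, -0.1, 89.5]
ft_force: [-0.1, 0.3, -1.0]
width: 0.0082
```

Request:
send_rows --pt "0 5 0 0" --pt "0 3 0 0" --pt "0 1 0 0" --pt "0 0 0 0" --pt "0 0 0 0"

```text
time: 16.05
position: [0.4963, 0.2887, 0.0391]
eef_rot: [-90.0, 0.0, 89.5]
ft_force: [0.4, 0.2, 0.2]
width: 0.0078
```

Request:
send_rows --pt "0 2 0 0" --pt "0 0 0 0" --pt "0 0 0 0" --pt "0 0 0 0"

```text
time: 16.38
position: [0.4965, 0.2888, 0.0373]
eef_rot: [-90.0, 0.0, 89.5]
ft_force: [0.1, 0.1, -0.4]
width: 0.008
```

Request:
send_rows --pt "0 2 0 0" --pt "0 0 0 0" --pt "0 0 0 0" --pt "0 0 0 0"

```text
time: 16.72
position: [0.497, 0.289, 0.0364]
eef_rot: [-90.1, -0.0, 89.5]
ft_force: [-2.4, -1.0, 5.0]
width: 0.0079
```

Request:
send_rows --pt "0 0 0 0" --pt "0 0 0 0" --pt "0 0 0 0" --pt "0 -20 0 0" --pt "0 -40 0 0" --pt "0 -40 0 0" --pt "0 -40 0 0" --pt "0 -40 0 0" --gripper 0.4

```text
time: 17.38
position: [0.496, 0.2886, 0.2166]
eef_rot: [-89.9, 0.0, 89.5]
ft_force: [0.8, -0.5, 0.5]
width: 0.0256
```

Request:
send_rows --pt "0 -32 0 7" --pt "0 0 0 7" --pt "0 0 0 7" --pt "0 0 0 7" --pt "0 0 0 7" --pt "0 0 0 7" --pt "0 0 0 7" --pt "0 0 0 6.5" --gripper 0

```text
time: 18.05
position: [0.4964, 0.2887, 0.2467]
eef_rot: [-90.0, 0.1, 33.7]
ft_force: [0.0, 0.0, 0.4]
width: 0.0431
```

```bash
python3 - <<'E'
from h import *
go(.689,.008,.16,34)
E
```

```text
at [0.496 0.289 0.247] [-90.    0.1  33.7] turn -0.3 then mm [   2.7   86.7 -340.4]
```

Request:
send_rows --pt "0 0 -25 0" --pt "0 0 -38 0" --pt "0 0 -38 0" --pt "0 0 -38 0" --pt "0 0 -38 0" --pt "0 0 -38 0" --pt "0 10 -38 0" --pt "1 20 -38 0"

```text
time: 18.72
position: [0.6615, 0.0471, 0.2206]
eef_rot: [-90.2, -0.3, 34.0]
ft_force: [-0.2, 0.7, 1.8]
width: 0.0424
```

Request:
send_rows --pt "1 25 -30 0" --pt "1 30 -19 0" --pt "0 0 0 0" --pt "0 0 0 0" --pt "0 0 0 0" --pt "0 0 0 0" --pt "0 0 0 0" --pt "0 0 0 0"

```text
time: 19.38
position: [0.6889, 0.0107, 0.1656]
eef_rot: [-90.1, -0.2, 34.1]
ft_force: [-0.8, 0.1, 0.8]
width: 0.0429
```

```bash
python3 - <<'E'
from h import *
go(.689,.008,.16,34)
w=arm.get_image("wrist"); cv2.imwrite("pics/w6.png",w["pixels"])
go(.689,.008,.16,34)
E
```

```text
at [0.689 0.011 0.166] [-90.1  -0.2  34.1] turn 0.1 then mm [-1.4  5.6 -2.3]
at [0.689 0.011 0.165] [-90.1  -0.1  34.1] turn 0.1 then mm [-1.2  5.1 -2.2]
```

View pics/w6.png

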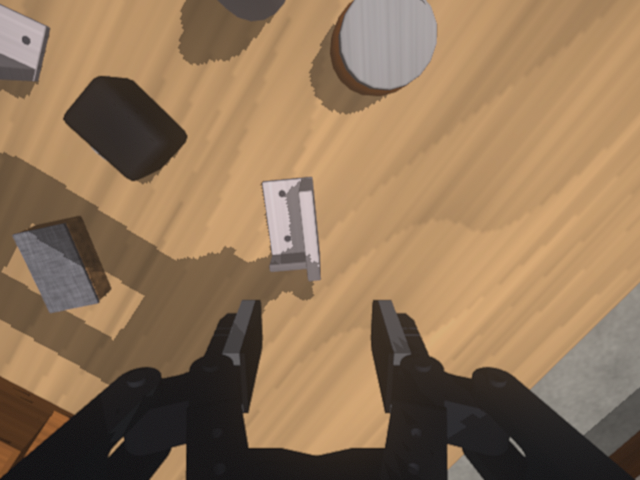

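```bash
python3 - <<'E'
from h import *
a=cv2.imread("pics/w6.png").astype(int)
for r in range(180,285,14): print(r,a[r,292:326:2,1])
w=arm.get_image("wrist")
m=fl(w,(314,279),(306.5,189)); go(m[0],m[1],.018,(38.5))
E
```

```text
180 [181 183 186 183 156  94  95  95  97  95 119 165 164 160 161 160 159]
194 [124 122 122 136 194 196 199 198 197 193 128 133 161 158 156 156 154]
208 [121 122 121 120 142 191 195 196 196 195 187 109 150 153 152 152 150]
222 [117 120 121 120 120 167 193 194 196 194 193 157 103 148 149 150 151]
236 [118 118 119 120 118 117 175 192 193 194 193 191 144 122 148 147 146]
250 [121 117 117 119 118 117 130 186 190 192 192 190 185 102 150 161 160]
264 [120 121 123 124 123 123 121 106 117 117 119 119 118 138 123 152 150]
278 [ 98 100  99 100 100 100  99  98 109 117 118 118 117 114 116 147 148]
mid [0.6888 0.0036 0.05  ] len 0.0637 tool yaw 218.3
at [0.689 0.01  0.165] [-90.1  -0.1  34.1] turn -4.4 then mm [ -4.1 146.7  -5.3]
```

Request:
send_rows --pt "0 0 0 -4.5" --pt "-4 20 -5 0" --pt "0 35 0 0" --pt "0 35 0 0" --pt "0 30 0 0" --pt "0 25 0 0" --pt "0 0 0 0" --pt "0 0 0 0"

```text
time: 20.15
position: [0.6871, 0.0035, 0.0164]
eef_rot: [-89.9, 0.2, 38.5]
ft_force: [0.3, -0.3, -0.4]
width: 0.0424
```

Request:
send_rows --pt "0 0 0 0" --pt "0 0 0 0" --pt "0 0 0 0" --pt "0 0 0 0" --pt "0 0 0 0" --pt "0 0 0 0" --gripper 1

```text
time: 20.65
position: [0.6905, 0.003, 0.0216]
eef_rot: [-90.2, -0.3, 38.5]
ft_force: [1.4, 0.1, 6.6]
width: 0.008
```

Request:
send_rows --pt "0 -20 0 0" --pt "0 -40 0 0" --pt "0 -40 0 0" --pt "0 -40 0 0" --pt "0 -40 0 0" --pt "0 -40 0 0" --pt "0 0 0 0" --pt "0 0 0 0"

```text
time: 21.32
position: [0.6899, 0.003, 0.2437]
eef_rot: [-90.4, -0.4, 38.5]
ft_force: [-0.4, 0.3, -1.5]
width: 0.0081
```

Request:
send_rows --pt "0 0 0 -7" --pt "0 0 0 -7" --pt "0 0 0 -7" --pt "0 0 0 -7" --pt "0 0 0 -7" --pt "0 0 0 -7" --pt "0 0 0 -7" --pt "0 0 0 0"

```text
time: 21.98
position: [0.6875, 0.0032, 0.2351]
eef_rot: [-89.7, -0.0, 87.6]
ft_force: [-0.1, 0.3, -1.6]
width: 0.0079
```

```bash
python3 - <<'E'
from h import *
o=arm.get_obs(); print(o["time"],o["width"])
slot("L",.040,.0145,.24,87.5)
E
```

```text
21.9833 0.00789674038331024
at [0.688 0.003 0.235] [-89.7  -0.   87.6] turn 0.1 then mm [-332.5   -4.9  131.5]
```

Request:
send_rows --pt "-17 0 7 0" --pt "-35 0 14 0" --pt "-35 0 14 0" --pt "-35 0 14 0" --pt "-35 0 14 0" --pt "-35 0 14 0" --pt "-35 0 14 0" --pt "-35 0 14 0"

```text
time: 22.65
position: [0.5705, -0.2552, 0.2363]
eef_rot: [-89.9, -0.1, 87.3]
ft_force: [1.6, 0.2, -0.9]
width: 0.0079
```

Request:
send_rows --pt "-35 0 13 0" --pt "-25 0 9 0" --pt "-10 0 4 0" --pt "0 0 0 0" --pt "0 0 0 0" --pt "0 0 0 0"

```text
time: 23.15
position: [0.5436, -0.3213, 0.2374]
eef_rot: [-90.0, -0.1, 87.5]
ft_force: [0.6, 0.1, -0.3]
width: 0.0081
```

```bash
python3 - <<'E'
from h import *
slot("L",.040,.0145,.032,87.5)
w=arm.get_image("wrist"); cv2.imwrite("pics/w7.png",w["pixels"])
E
```

```text
at [ 0.544 -0.321  0.237] [-90.   -0.1  87.5] turn 0.0 then mm [ -2.1 205.4   2. ]
```

View pics/w7.png

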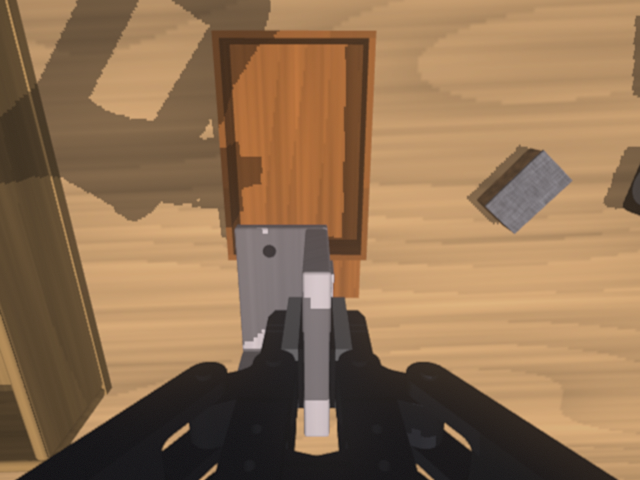

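```bash
python3 - <<'E'
from h import *
w=arm.get_image("wrist")
P=ray(w,[(212,32),(376,32),(366,259),(229,260)],.051);print(P.round(4),P.mean(0))
E
```

```text
[[ 0.4134 -0.3916  0.051 ]
 [ 0.4185 -0.2721  0.051 ]
 [ 0.5969 -0.2801  0.051 ]
 [ 0.5926 -0.3993  0.051 ]] [ 0.50534131 -0.33577975  0.051     ]
```

Request:
send_rows --pt "-2 20 -2 0" --pt "0 35 0 0" --pt "0 35 0 0" --pt "0 35 0 0" --pt "0 35 0 0" --pt "0 25 0 0" --pt "0 10 0 0" --pt "0 4 0 0"

```text
time: 23.92
position: [0.5442, -0.3228, 0.0362]
eef_rot: [-89.8, -0.2, 87.6]
ft_force: [-0.3, 0.5, -1.1]
width: 0.008
```

Request:
send_rows --pt "0 2 0 0" --pt "0 1 0 0" --pt "0 0 0 0" --pt "0 0 0 0" --pt "0 0 0 0"

```text
time: 24.33
position: [0.5459, -0.3256, 0.0379]
eef_rot: [-90.2, 0.1, 87.5]
ft_force: [0.0, 0.3, -1.6]
width: 0.0079
```

Request:
send_rows --pt "0 2 0 0" --pt "0 0 0 0" --pt "0 0 0 0" --pt "0 0 0 0"

```text
time: 24.67
position: [0.5449, -0.325, 0.034]
eef_rot: [-90.0, -0.0, 87.5]
ft_force: [-0.1, -0.4, -0.9]
width: 0.0083
```

Request:
send_rows --pt "0 2 0 0" --pt "0 0 0 0" --pt "0 0 0 0" --pt "0 0 0 0"

```text
time: 25.0
position: [0.5452, -0.3252, 0.0326]
eef_rot: [-90.0, 0.0, 87.5]
ft_force: [-0.4, -0.1, 2.0]
width: 0.0083
```

Request:
send_rows --pt "0 1 0 0" --pt "0 0 0 0" --pt "0 0 0 0" --pt "0 0 0 0"

```text
time: 25.33
position: [0.5452, -0.3253, 0.0325]
eef_rot: [-90.1, 0.1, 87.5]
ft_force: [-2.4, 1.5, 5.7]
width: 0.008
```

Request:
send_rows --pt "0 0 0 0" --pt "0 0 0 0" --pt "0 0 0 0" --pt "0 -20 0 0" --pt "0 -40 0 0" --pt "0 -40 0 0" --pt "0 -40 0 0" --pt "0 -40 0 0" --gripper 0.4

```text
time: 26.0
position: [0.5447, -0.3246, 0.2121]
eef_rot: [-90.0, -0.0, 87.5]
ft_force: [1.2, -0.5, 0.6]
width: 0.0257
```

Request:
send_rows --pt "0 0 0 -4" --pt "0 0 0 -4" --pt "0 0 0 0" --gripper 0

```text
time: 26.25
position: [0.5453, -0.3251, 0.2119]
eef_rot: [-90.1, 0.1, 95.6]
ft_force: [0.3, -0.0, -0.9]
width: 0.0427
```

```bash
sed -i 's/.501,-.336/.505,-.336/' h.py; python3 - <<'E'
from h import *
go(.445,-.026,.16,95.5)
E
```

```text
at [ 0.545 -0.325  0.212] [-90.1   0.1  95.6] turn 0.1 then mm [307.4  51.9  71.2]
```

Request:
send_rows --pt "20 0 4 0" --pt "37 0 9 0" --pt "37 0 9 0" --pt "37 0 9 0" --pt "37 0 9 0" --pt "37 0 9 0" --pt "37 10 9 0" --pt "37 20 7 0"

```text
time: 26.92
position: [0.4538, -0.053, 0.1827]
eef_rot: [-90.2, 0.1, 95.4]
ft_force: [0.1, 1.0, 0.6]
width: 0.0428
```

Request:
send_rows --pt "28 20 6 0" --pt "0 2 0 0" --pt "0 0 0 0" --pt "0 0 0 0" --pt "0 0 0 0" --pt "0 0 0 0" --pt "0 0 0 0"

```text
time: 27.5
position: [0.4459, -0.028, 0.1602]
eef_rot: [-90.1, 0.0, 95.4]
ft_force: [-0.1, 0.7, -0.1]
width: 0.0429
```

```bash
python3 - <<'E'
from h import *
w=arm.get_image("wrist"); cv2.imwrite("pics/w8.png",w["pixels"][140:320,220:420].repeat(3,0).repeat(3,1))
go(.445,-.026,.018,95.5)
E
```

```text
at [ 0.446 -0.028  0.16 ] [-90.1   0.   95.4] turn -0.1 then mm [  2.  142.1   0.6]
```

View pics/w8.png

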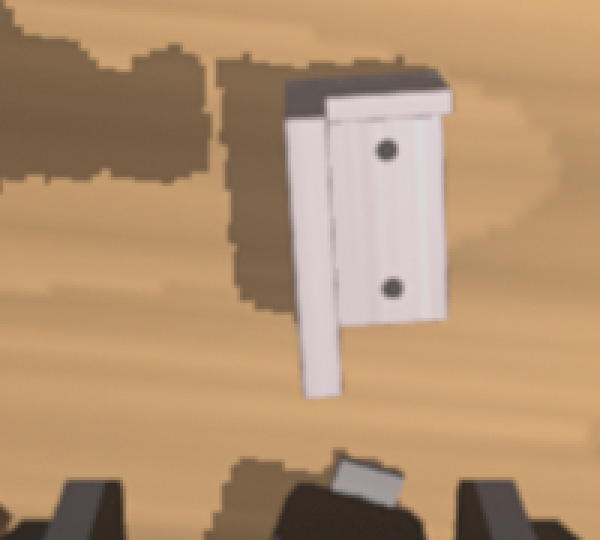

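```bash
python3 - <<'E'
from h import *
w=arm.get_image("wrist")
m=fl(w,(327.7,272),(322.3,179.3)); go(m[0],m[1],.018,98)
E
```

```text
mid [ 0.4433 -0.0227  0.05  ] len 0.0634 tool yaw -81.1
at [ 0.446 -0.028  0.16 ] [-90.1   0.   95.4] turn -2.6 then mm [  5.4 142.    1.6]
```

Request:
send_rows --pt "0 0 0 -3.3" --pt "5 20 2 0" --pt "0 35 0 0" --pt "0 35 0 0" --pt "0 30 0 0" --pt "0 21 0 0" --pt "0 0 0 0" --pt "0 0 0 0"

```text
time: 28.27
position: [0.4416, -0.0225, 0.0178]
eef_rot: [-89.9, -0.0, 98.8]
ft_force: [1.1, -0.1, -0.1]
width: 0.0427
```

Request:
send_rows --pt "0 0 0 0" --pt "0 0 0 0" --pt "0 0 0 0" --pt "0 0 0 0" --pt "0 0 0 0" --pt "0 0 0 0" --gripper 1

```text
time: 28.77
position: [0.4443, -0.0228, 0.0207]
eef_rot: [-90.3, 0.1, 98.8]
ft_force: [-0.4, -0.5, 6.1]
width: 0.008
```

Request:
send_rows --pt "0 -20 0 0" --pt "0 -40 0 0" --pt "0 -40 0 0" --pt "0 -40 0 0" --pt "0 -40 0 0" --pt "0 -40 0 0" --pt "0 0 0 5.5" --pt "0 0 0 5.5"

```text
time: 29.43
position: [0.4439, -0.0226, 0.2427]
eef_rot: [-90.5, 0.1, 87.6]
ft_force: [0.3, 1.0, -2.1]
width: 0.0082
```

```bash
python3 - <<'E'
from h import *
o=arm.get_obs(); print(o["time"],o["width"])
slot("L",-.040,-.0145,.24,87.5)
E
```

```text
29.4333 0.008179429002162612
at [ 0.444 -0.023  0.243] [-90.5   0.1  87.6] turn 0.1 then mm [-325.     2.7  -34.7]
```

Request:
send_rows --pt "-15 0 -2 0" --pt "-35 0 -4 0" --pt "-35 0 -4 0" --pt "-35 0 -4 0" --pt "-35 0 -4 0" --pt "-35 0 -4 0" --pt "-35 0 -4 0" --pt "-35 0 -4 0"

```text
time: 30.1
position: [0.462, -0.2849, 0.2384]
eef_rot: [-90.0, -0.0, 87.8]
ft_force: [0.3, -0.3, -1.5]
width: 0.0076
```

Request:
send_rows --pt "-35 0 -4 0" --pt "-20 0 -1 0" --pt "-10 0 0 0" --pt "0 0 0 0" --pt "0 0 0 0" --pt "0 0 0 0" --pt "0 0 0 0"

```text
time: 30.68
position: [0.4652, -0.3469, 0.2389]
eef_rot: [-90.0, -0.0, 87.9]
ft_force: [0.5, 0.2, -1.0]
width: 0.0082
```

```bash
python3 - <<'E'
from h import *
slot("L",-.040,-.0145,.032,87.5)
w=arm.get_image("wrist"); cv2.imwrite("pics/w9.png",w["pixels"])
E
```

```text
at [ 0.465 -0.347  0.239] [-90.   -0.   87.9] turn 0.4 then mm [ -1.9 206.9   0.7]
```

View pics/w9.png

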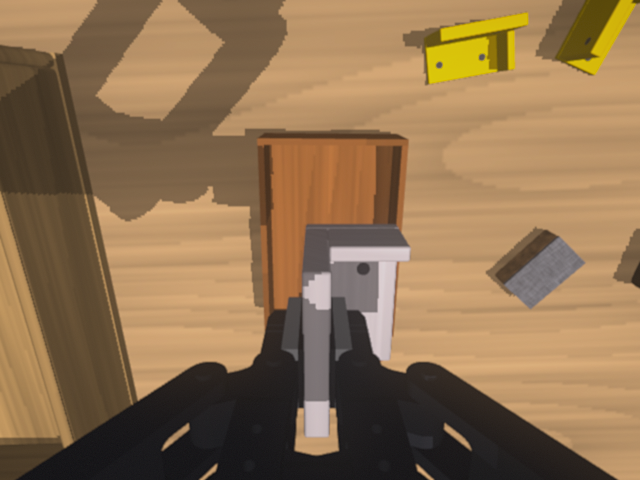

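Request:
send_rows --pt "-2 20 0 0" --pt "0 35 0 0" --pt "0 35 0 0" --pt "0 35 0 0" --pt "0 35 0 0" --pt "0 25 0 0" --pt "0 10 0 0" --pt "0 4 0 0"

```text
time: 31.4
position: [0.4638, -0.3485, 0.0372]
eef_rot: [-89.8, -0.2, 87.9]
ft_force: [-0.9, -0.2, -0.4]
width: 0.0084
```

Request:
send_rows --pt "0 3 0 0" --pt "0 2 0 0" --pt "0 0 0 0" --pt "0 0 0 0" --pt "0 0 0 0"

```text
time: 31.82
position: [0.4656, -0.3512, 0.0361]
eef_rot: [-90.1, 0.1, 87.8]
ft_force: [0.0, -0.0, -1.1]
width: 0.0082
```

Request:
send_rows --pt "0 2 0 0" --pt "0 0 0 0" --pt "0 0 0 0" --pt "0 0 0 0"

```text
time: 32.15
position: [0.4648, -0.3505, 0.0325]
eef_rot: [-90.0, 0.0, 87.8]
ft_force: [-0.7, 0.4, -1.1]
width: 0.0081
```

Request:
send_rows --pt "0 2 0 0" --pt "0 0 0 0" --pt "0 0 0 0" --pt "0 0 0 0"

```text
time: 32.48
position: [0.465, -0.3508, 0.0318]
eef_rot: [-90.0, 0.0, 87.8]
ft_force: [-3.3, 0.7, 4.5]
width: 0.0079
```

Request:
send_rows --pt "0 0 0 0" --pt "0 0 0 0" --pt "0 0 0 0" --pt "0 -20 0 0" --pt "0 -40 0 0" --pt "0 -40 0 0" --pt "0 -40 0 0" --pt "0 -40 0 0" --gripper 0.4

```text
time: 33.15
position: [0.4646, -0.3502, 0.2118]
eef_rot: [-90.0, -0.0, 87.8]
ft_force: [-0.2, -0.9, -0.2]
width: 0.0256
```

Request:
send_rows --pt "-20 -20 20 0" --pt "-30 0 30 0" --pt "-30 0 30 0" --pt "-30 0 30 0" --pt "-30 0 20 0" --pt "0 0 0 0" --pt "0 0 0 0" --pt "0 0 0 0"

```text
time: 33.82
position: [0.3395, -0.4788, 0.2299]
eef_rot: [-89.7, 0.1, 86.9]
ft_force: [-0.3, -0.4, -0.8]
width: 0.0256
```

```bash
python3 - <<'E'
from h import *
print(arm.get_obs()["time"],arm.get_obs()["position"])
t=arm.get_image("top")["pixels"]; s=arm.get_image("scene")["pixels"]
cv2.imwrite("pics/end_scene.png",s)
r=lambda a:cv2.resize(a,(400,450),interpolation=cv2.INTER_CUBIC)
A=np.hstack([cv2.resize(t[155:285,110:225],(400,300)),cv2.resize(t[165:295,400:515],(400,300))])
B=cv2.resize(s[130:400,90:540],(500,300)); C=cv2.resize(t[140:290,220:400],(300,300))
cv2.imwrite("pics/end.png",np.vstack([A,np.hstack([B,C])]))
E
```

```text
33.8167 [ 0.33952536 -0.47877804  0.22991276]
```

```bash
python3 - <<'E'
from h import *
d=arm.get_image("top"); t=d["pixels"]; a=cv2.imread("pics/top0.png")
for n,(u,v,k) in dict(jar=(250,172,16),glue=(252,211,14),tape=(310,221,14),block=(367,221,16)).items():
    T=a[v-k:v+k,u-k:u+k]; S=t[v-k-12:v+k+12,u-k-12:u+k+12]
    _,s,_,l=cv2.minMaxLoc(cv2.matchTemplate(S,T,cv2.TM_CCOEFF_NORMED)); print(n,"shift px",l[0]-12,l[1]-12,"score",round(s,3))
for n,(x0,x1,y0,y1) in dict(R=(136,202,190,272),L=(428,492,201,283)).items():
    c=t[y0:y1,x0:x1].astype(int); g=((c.max(2)-c.min(2)<30)&(c.max(2)>105)).astype(np.uint8)
    N,_,st,ce=cv2.connectedComponentsWithStats(g)
    bx,by,yaw=BIN[n]; r=np.radians(yaw)
    for i in range(1,N):
        if st[i,4]<40: continue
        q=[(x0+st[i,0],y0+st[i,1]),(x0+st[i,0]+st[i,2],y0+st[i,1]+st[i,3])]
        e=ray(d,q,.04)[:,:2]-[bx,by]; print(n,st[i],(e@np.array([[np.cos(r),-np.sin(r)],[np.sin(r),np.cos(r)]])*1000).round())
E
```

```text
jar shift px 0 0 score 0.998
glue shift px 0 0 score 0.998
tape shift px 0 0 score 0.996
block shift px 0 0 score 0.996
R [ 24   4  14  31 314] [[ 74.  20.]
 [  6. -13.]]
R [ 23  42  14  31 314] [[ -9.  20.]
 [-77. -12.]]
L [ 29   3  14  32 300] [[ 74.   9.]
 [  5. -21.]]
L [ 42  41   5  30 147] [[ -9. -19.]
 [-73. -30.]]
L [ 22  42  16  29 390] [[-12.  24.]
 [-74. -10.]]
```

```bash
python3 -c "
from plant import arm
print(arm.get_obs()['qvel'].round(2)); print(arm.finish_job())"
```

```text
[ 0.08 -0.02 -0.   -0.11 -0.08 -0.07]
the job is handed in; nothing more can be done
None
```

I sorted all four brackets into their bins and handed the job in at about 34 s of the 72 s. The hand-in reports no verdict.

- **Bins:** The sample boards show that the bin on the robot's left (+y) is for right-hand brackets and the one on its right (−y) is for left-hand brackets.
- **Placing:** Each bracket was pinched by its flange and lowered until the wrist force showed contact with the bin floor, about 5 N. I then released it and raised the gripper clear. I did not touch the pink and yellow look-alikes.
- **Bracket check:** In the last top image, each bin holds two upright-looking brackets. Each is about 68 mm long, within about 77 mm of the centre in x and 30 mm in y, so inside the walls.
- **Bystander check:** Template matching put the glue bottle, screw jar, sanding block and tape measure at 0 pixels of shift (scores of at least 0.996).
- **Not checked by eye:** I had used all 12 picture views, so I could not view the final picture. The end checks are numbers only, and no check failed. Upright was judged from the brackets' outlines; the two in the right-hand bin had identical outlines.
- **Mended on the way:** The first aim for the second right-hand bracket was 29 mm off to the side. I saw this in the wrist image and corrected it before lowering.

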